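# Lift the bath brush out through the shelf opening

## Task

The wet bath brush lies in the boxed base of the corner shelf and is longer than the opening in its top. First shut the white lid of the clear swab box so the swabs stay dry, then take the brush, tilt it out through the opening and finish still holding it in the gripper, steady, with its whole length at least 10 cm above the shelf's top. Leave the lid shut and do not disturb the other things.

Things in the scene. Friction and masses are not known exactly. Their poses are not given: they have to be found in the camera images.
- base: Fixed box of dark grey aluminium, 230 mm (x) by 335 mm (y), no floor (brush lies on the table). Top sheet: underside 50, upper face 54 mm above the table; its one opening is 140 by 140 mm. Origin on the table below the opening's centre, z up. Beyond the opening the closed top reaches 150 mm to the box's -y end, 45 mm to its +y end; all sides are closed by 4 mm walls.
- brush_mid (a point): Wooden bath brush 220 mm long, 60-130 g, lying in the base on its flat back, bristles up, handle under the long closed part. Point: mid-length, 8 mm above the underside. y: handle to head, z: up. Handle 22 wide, 16 thick, y -110 to +35 mm; head 46 wide, 16 thick, y +35 to +110, with stiff bristles to 29 mm above the underside. y 0 to +25 mm (near the balance point) is under the opening.
- brush_handle_end (a point): Tip of the brush's handle, 110 mm from brush_mid along -y; axes as the brush's.
- brush_head_end (a point): Far end of the brush's head, 110 mm from brush_mid along +y; axes as the brush's.
- dispenser: Clear polystyrene swab box, fixed, 90 mm (x) by 80 mm (y) by 60 mm high, origin under its centre on the table, z up. Its white flat lid, 5 mm thick, with a 30 mm wide tab standing 9 mm past its free edge, covers its top, hinged along the +x rim (x = +45 mm, z = 60 mm); shut, its upper face is 65 mm above the table.
- lid (a joint): Opening angle of the swab box's lid, rad: 0 shut, growing as its free (-x) edge swings up and over towards +x; 0.6 to 1.1 at the start. Stiff hinge: the lid stays where it is left and must be pushed down all the way, a few newtons near its free edge.
- soap_dish: White ceramic leaf-shaped soap dish with a bar of soap on it, 130 by 84 by 28 mm, loose; leave alone. Origin under its round part.
- comb: Black plastic comb, 170 by 33 by 5 mm, lying loose on the closed top of the base near its -y end; leave alone.
- shampoo: Grey bottle, 60 mm across, 170 mm tall, loose at the back; leave alone. Origin under it.
- cream_jar: Low white jar with metal cap, 68 mm across, 50 mm tall, loose; leave alone. Origin under it.
- mug: White mug, 76 mm across, 90 mm tall, loose; leave alone. Origin under it.
- pumice: Grey round pumice stone, 68 mm across, 30 mm tall, loose at the back; leave alone. Origin under it.
Not all that is in view belongs to the job. Of the things that look like the part that bears brush_mid, the smaller one is meant.

How it is judged:
On the way:
1. the swab box's lid is shut while the brush still lies in the base (value of joint lid below 0.08 rad and height (world z) of brush_mid below 0.03 m), for 0.2 s.
At the end, for the whole second after the job is handed in: Lid shut (under 0.1 rad); both ends of the brush higher than 150 mm above the table (96 mm above the base's top), the fingers gripping it with over 1 N, the brush still (under 0.05 m/s) and not resting on the base, the bottle, the mug or the swab box (value of joint lid below 0.1 rad and height (world z) of each of brush_handle_end, brush_head_end above 0.15 m and contact force between the fingers and brush above 1 N and linear speed of brush below 0.05 m/s and contact force between brush and base below 0.2 N and contact force between brush and shampoo below 0.2 N and contact force between brush and dispenser below 0.2 N and contact force between brush and mug below 0.2 N); the arm keeps its last pose, push and grip.
It fails at once if the soap dish, comb, bottle, jar, mug or pumice stone is moved by more than 30 mm (distance of any of soap_dish, comb, shampoo, cream_jar, mug, pumice from where it was at the start of the episode above 0.03 m).
It also fails if it takes over 67 s, if anything falls off the work surface, if the arm or the gripper's body presses on something with over 40 N, if the wrist force passes 120 N, or if a joint passes its speed limit or range.

## Robot

A 6-joint arm with a two-finger parallel gripper is mounted at the origin on the work surface. World frame = base frame: x ahead of the robot, y to its left, z up, the work surface at z = 0. Lengths are in m, angles in rad, forces in N, time in s.
With the tool pointing down it reaches from about 0.25 to 0.775 m from the base axis. Payload 4 kg.
Tool frame: the origin (TCP) lies at the centre of the arm's flange, where the gripper is bolted on; the fingertips stand ahead of it and the grasp point (between the pads) lies 180 mm ahead of it (robot.tcp_to_tips is the z of the fingertips in the tool frame, in m); z points along the fingers, y is the direction in which the jaws open and shut (so a half turn about z gives the same grasp; the last joint's range is limited). The gripper opens to 94 mm and grips with 3 to 60 N. Pads are 16 mm wide; open, the fingers measure 119 mm over their backs; the gripper's body (75 mm by 177 mm) begins 78 mm behind the grasp point.
Start: joints at [-1.217, 0.087, 1.371, -0, 1.684, -0.103], TCP at [0.243, -0.494, 0.405] pointing down, gripper open.
Joint ranges: [-3.1, 3.1], [-0.76, 2.03], [0.27, 2.55], [-1.08, 4.22], [0.17, 2.65], [-2.57, 2.57]. Speed limits (rad/s): [2.79, 2.79, 3.14, 3.14, 3.14, 3.14].

## Interface

Orientations are given as [roll, pitch, yaw] about the fixed x, y, z axes, in that order (R = Rz(yaw) Ry(pitch) Rx(roll)).
In Python, from bench import robot gives the robot as it stands.
- The arm moves only by the tool move_arm, never from a script. Its argument "increments" is a list that holds one entry, the list of rows, each a list of 7 numbers: the opening, from 0 (shut) to 1 (fully open), then the shift along the tool's x, y, z as a fraction of full scale, then the turn, a rotation vector about the tool's x, y, z as a fraction of full scale. In form: [[[jaw, dx, dy, dz, rx, ry, rz], ...]]. A call has 1 to 8 rows; each row is the pose to reach, as a shift and turn from the pose commanded when the call began, along the tool's axes at that moment; what a row does not reach only later rows make up. Full scale, the value 1, is 0.1 m for a shift and pi/2 rad for a turn. A row lasts 1/12 s, in which the tool goes at most 41.7 mm and 7.16 degrees, less where a joint would pass 70% of its speed; a pose out of reach is approached as far as the arm can. A call with a number of a shift or a turn outside -1 to 1 is refused whole. A call with a gripper value outside its range is refused whole. The fingers move at their own pace and stop on an object; the grip force is fixed at half the most. Time passes only in rows, so rows that repeat a pose let the fingers close. It gives the time, the measured TCP pose, the force and the opening at its end, in the units of the state.
- robot.get_obs(): the state, without advancing time (a new reading comes with each control period).
- robot.snapshot(name): name is "side" or "top"; returns (picture, depth): 420x560x3 uint8, red, green, blue; 420x560 float32, m along the optical axis (not along the pixel's ray), 0 where there is no reading.
- robot.camera_params(name): a dict with "mtx" (3x3 intrinsics, pixels), "R" (3x3) and "t" (3): a world point X has camera coordinates R X + t. Camera axes: x right, y down, z forward; pixel columns grow to the right and rows downward; lengths in m; the calibration is good to about 2 mm. A picture is of the moment at which its call begins. camera_params takes no time and is no camera call.
- robot.close_job(): hands the job in, once; it reports no verdict.
The state is a dict: "time": time; "joint_positions": joint angles; "qvel": joint speeds; "joint_torque": joint torques, N m; "tool_pos": TCP position; "ee_rot": TCP orientation; "wrist_force": force on the tool from outside, world axes, zero at the start; "wrist_torque": the same for the moment, N m; "width": finger opening in m.
Only numpy, scipy, OpenCV 4.12 (cv2) and the standard library are available. Lean on these libraries where they do the work, as an engineer would, in place of code of your own. Each camera call takes 0.05 s, during which the arm holds its last target.

## Working session

There is one attempt and no reset: what is moved stays moved. The work goes in short steps, Python scripts to look and compute and a tool call to move; the robot and the scene stay as the last step left them, time stands still between calls to the robot, and variables do not carry over. Pictures are saved under pics/ and viewed, and the job is handed in when it is done.

Besides the shell and the picture viewer there is one more tool, called as name(argument=value, ...) on one line, values as JSON. move_arm: Moves the arm, as the interface text tells. Its arguments: {"type":"object","properties":{"increments":{"type":"array","items":{"type":"array","items":{"type":"array","items":{"type":"number","minimum":-1,"maximum":1}}}}},"required":["increments"]}

```bash
ls; mkdir -p pics; python3 - <<'E'
from bench import robot
import cv2,numpy as np
for n in ["side","top"]:
    im,d=robot.snapshot(n)
    cv2.imwrite(f"pics/{n}0.png",im[:,:,::-1]); np.save(f"pics/{n}0.npy",d)
    p=robot.camera_params(n); print(n,p)
print(robot.get_obs(), robot.tcp_to_tips)
E
```

```text
pics
side {'mtx': array([[420.34164465,   0.        , 283.15868961],
       [  0.        , 420.34164465, 211.09511398],
       [  0.        ,   0.        ,   1.        ]]), 'R': array([[-0.71570991, -0.69837025, -0.00619081],
       [-0.32892148,  0.34488136, -0.87912883],
       [ 0.61609252, -0.62716492, -0.47654398]]), 't': array([0.37118516, 0.21283789, 1.00678619])}
top {'mtx': array([[395.54600223,   0.        , 271.41336872],
       [  0.        , 395.54600223, 214.78436379],
       [  0.        ,   0.        ,   1.        ]]), 'R': array([[-0.00507729, -0.99990461, -0.01284506],
       [-0.99689136,  0.00607112, -0.07855419],
       [ 0.07862468,  0.01240629, -0.99682709]]), 't': array([0.04845673, 0.48459368, 1.01502453])}
{'time': 0.1, 'joint_positions': array([-1.21714648e+00,  8.78686966e-02,  1.37207265e+00, -3.65660461e-05,
        1.68360434e+00, -1.03101629e-01]), 'qvel': array([ 0.00057489, -0.00328064, -0.00257694,  0.0009677 , -0.00108676,
        0.00042586]), 'joint_torque': array([ 2.43407565e-03, -3.41255128e+01, -3.03299546e+01,  7.18633784e-02,
        3.04032303e-02, -1.09226410e-04]), 'tool_pos': array([ 0.24252412, -0.49352909,  0.40364308]), 'ee_rot': array([-3.13964625e+00, -1.64855877e-04,  4.56747230e-01]), 'wrist_force': array([-0.98950708, -0.51040152, -0.797056  ]), 'wrist_torque': array([-0.02949263, -0.01642179, -0.00455672]), 'width': 0.09393649548271855} 0.1992
```

View pics/side0.png

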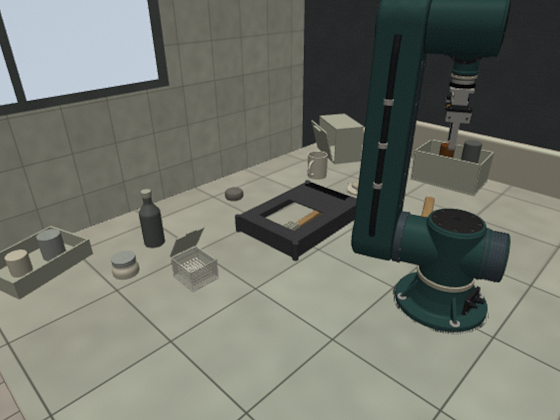

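View pics/top0.png

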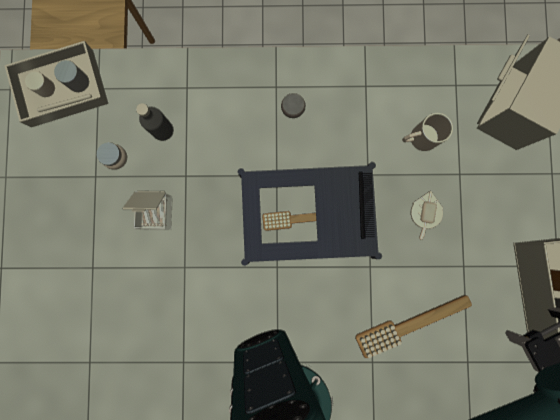

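Two brush candidates show up. The one inside the base is at top-image pixel (290,220), and a larger one lies on the table at (410,325). The one in the base is smaller, lies under the opening and fits the description. I'll confirm with enlarged crops.

```bash
cat > h.py <<'E'
import numpy as np,cv2
from bench import robot
def unproj(n,d,us,vs):
    p=robot.camera_params(n);K=p["mtx"]
    us=np.asarray(us,float);vs=np.asarray(vs,float)
    z=d[vs.astype(int),us.astype(int)]
    c=np.stack([(us-K[0,2])/K[0,0]*z,(vs-K[1,2])/K[1,1]*z,z],-1)
    return (c-p["t"])@p["R"]
def cloud(n,d):
    v,u=np.mgrid[0:d.shape[0],0:d.shape[1]]
    return unproj(n,d,u.ravel(),v.ravel()).reshape(*d.shape,3)
def onplane(n,u,v,z):
    p=robot.camera_params(n);K=p["mtx"];C=-p["R"].T@p["t"]
    r=p["R"].T@np.array([(u-K[0,2])/K[0,0],(v-K[1,2])/K[1,1],1]);return C+r*(z-C[2])/r[2]
def crop(im,u0,v0,u1,v1,k,name):
    c=cv2.resize(im[v0:v1,u0:u1],None,fx=k,fy=k,interpolation=cv2.INTER_CUBIC);cv2.imwrite("pics/"+name,c)
E
python3 - <<'E'
from h import *
t=cv2.imread("pics/top0.png");s=cv2.imread("pics/side0.png")
a=cv2.resize(t[155:275,230:390],(800,600),interpolation=2);cv2.imwrite("pics/c1.png",a)
b=cv2.resize(t[175:245,110:190],(400,350),interpolation=2);c=cv2.resize(s[220:300,160:240],(400,400),interpolation=2)[:350]
cv2.imwrite("pics/c2.png",np.hstack([b,c]))
d=np.load("pics/top0.npy");P=cloud("top",d)
np.set_printoptions(precision=3,suppress=True)
m=(P[...,2]>.045)&(P[...,2]<.062);m[:155]=0;m[275:]=0;m[:,:230]=0;m[:,390:]=0
q=P[m];print(len(q),q[:,2].mean(),q.min(0),q.max(0))
r=cv2.minAreaRect(q[:,:2].astype(np.float32));print("base rect",r)
# opening: floor pixels inside
g=(P[...,2]<.045);g[:185]=0;g[245:]=0;g[:,:255]=0;g[:,322:]=0
print("open px", np.argwhere(g).min(0),np.argwhere(g).max(0))
for z,n in((.016,'handle'),(.029,'br')): pass
for u,v in [(265,220),(275,220),(285,220),(292,219),(297,218),(305,217),(312,217)]: print(u,v,P[v,u])
# dispenser
w=P[180:240,115:180];print("disp cloud z hist",np.histogram(w[...,2],bins=12))
E
```

```text
9086 0.054735169831379236 [ 0.356 -0.228  0.045] [0.616 0.13  0.062]
base rect ((0.4859122633934021, -0.048707425594329834), (0.24646948277950287, 0.35067933797836304), 2.215449810028076)
open px [186 260] [242 316]
265 220 [0.471 0.062 0.029]
275 220 [0.472 0.036 0.012]
285 220 [0.47  0.011 0.028]
292 219 [ 0.474 -0.008  0.016]
297 218 [ 0.476 -0.021  0.013]
305 217 [ 0.479 -0.042  0.016]
312 217 [ 0.479 -0.061  0.015]
disp cloud z hist (array([3365,  520,    0,    0,    0,    0,    0,    0,    0,    0,    0,
         15]), array([-0.006,  0.082,  0.17 ,  0.258,  0.346,  0.434,  0.522,  0.61 ,
        0.698,  0.786,  0.874,  0.962,  1.05 ]))
```

View pics/c1.png

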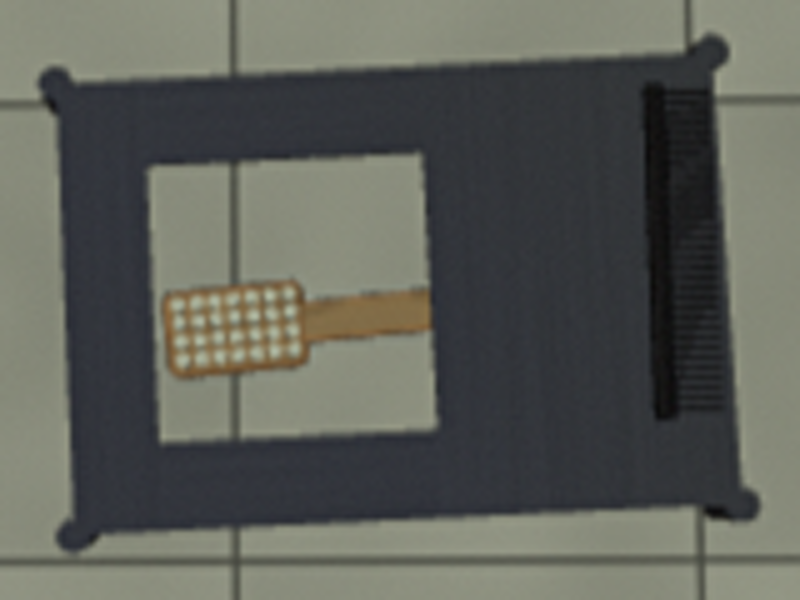

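View pics/c2.png

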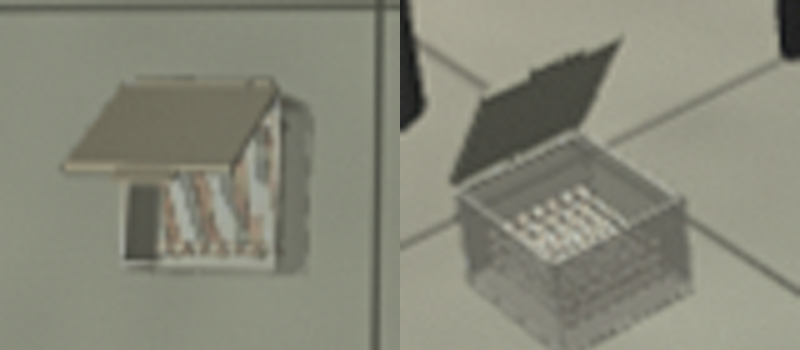

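```bash
python3 - <<'E'
from h import *
np.set_printoptions(precision=3,suppress=True)
d=np.load("pics/top0.npy");P=cloud("top",d)
q=P[185:215,118:170].reshape(-1,3);q=q[(q[:,2]>.055)&(q[:,2]<.2)]
print(len(q),q.min(0),q.max(0))
# ransac plane
rng=np.random.default_rng(0);best=None
for _ in range(500):
    a=q[rng.choice(len(q),3,0)];n=np.cross(a[1]-a[0],a[2]-a[0]);
    if np.linalg.norm(n)<1e-6: continue
    n/=np.linalg.norm(n);k=abs((q-a[0])@n)<.003
    if best is None or k.sum()>best.sum():best=k
k=q[best];c=k.mean(0);n=np.linalg.svd(k-c)[2][2];n*=np.sign(n[2]);print("lid n",n,"ang",np.arccos(n[2]),"c",c,len(k),"range",k.min(0),k.max(0))
# hinge axis dir = horizontal in-plane
h=np.cross([0,0,1],n);h/=np.linalg.norm(h);print("yaw",np.arctan2(n[1],n[0]))
s=np.cross(h,n);s*=-np.sign(s[0]);  # toward free edge
s = s if s[2]>0 else -s
print("s",s,"ext s",np.percentile((k-c)@s,[0,2,98,100]),"ext h",np.percentile((k-c)@h,[0,2,98,100]),h)
for nme,(u,v) in dict(rimBL=(110+125/5,175+265/5),rimBR=(110+277/5,175+268/5)).items(): print(nme,onplane("top",u,v,.06),onplane("top",u,v,0))
# brush
t=lambda x,y:(230+x/5,155+y/5)
for nm,x,y,z in [("head_tl",168,293,.016),("head_bl",172,378,.016),("head_tr",300,282,.016),("head_br",306,364,.016),("han_t",310,299,.016),("han_b",310,341,.016),("han_tr",430,289,.016),("han_br",430,331,.016),("opTL",148,166,.054),("opTR",424,153,.054),("opBL",160,443,.054),("opBR",438,429,.054)]:
    print(nm,onplane("top",*t(x,y),z))
E
```

```text
700 [0.485 0.311 0.055] [0.544 0.393 0.148]
lid n [ 0.83  -0.018  0.558] ang 0.9787475346945033 c [0.516 0.351 0.106] 631 range [0.485 0.312 0.058] [0.544 0.393 0.148]
yaw -0.022177038987795168
s [-0.558  0.012  0.83 ] ext s [-0.057 -0.052  0.046  0.05 ] ext h [-0.039 -0.038  0.038  0.042] [ 0.022  1.    -0.   ]
rimBL [0.45  0.389 0.06 ] [0.453 0.41  0.   ]
rimBR [0.448 0.312 0.06 ] [0.451 0.329 0.   ]
head_tl [0.488 0.066 0.016]
head_bl [0.444 0.064 0.016]
head_tr [ 0.494 -0.003  0.016]
head_br [ 0.451 -0.006  0.016]
han_t [ 0.485 -0.008  0.016]
han_b [ 0.463 -0.008  0.016]
han_tr [ 0.49  -0.071  0.016]
han_br [ 0.468 -0.071  0.016]
opTL [0.55  0.075 0.054]
opTR [ 0.556 -0.065  0.054]
opBL [0.41  0.069 0.054]
opBR [ 0.416 -0.07   0.054]
```

Only the small brush lies in the base: head at crop (235,330), handle running under the closed top, and the measured sizes match (46 mm head, 22 mm handle, 140 mm opening). The lid is at about 0.98 rad, with its hinge near x=0.541, y=0.351. Next I move over towards the swab box with the jaws shut.

move_arm(increments=[[[0,1,-1,0,0,0,0],[0,1,-1,0,0,0,0],[0,1,-1,0,0,0,0],[0,1,-1,0,0,0,0]]])

```text
time: 0.43
tool_pos: [0.289, -0.3563, 0.4043]
ee_rot: [-3.14, -0.002, 0.459]
wrist_force: [-0.5, -0.5, -0.2]
width: 0.071
```

move_arm(increments=[[[0,1,-1,0,0,0,0],[0,1,-1,0,0,0,0],[0,1,-1,0,0,0,0],[0,1,-1,0,0,0,0]]])

```text
time: 0.77
tool_pos: [0.3343, -0.2222, 0.4045]
ee_rot: [-3.14, -0.002, 0.46]
wrist_force: [0.1, -0.9, -0.0]
width: 0.0443
```

move_arm(increments=[[[0,1,-1,0,0,0,0],[0,1,-1,0,0,0,0],[0,1,-1,0,0,0,0],[0,1,-1,0,0,0,0]]])

```text
time: 1.1
tool_pos: [0.3798, -0.0884, 0.4044]
ee_rot: [-3.14, -0.001, 0.461]
wrist_force: [-1.0, -0.8, 0.2]
width: 0.0174
```

move_arm(increments=[[[0,1,-1,0,0,0,0],[0,1,-1,0,0,0,0],[0,1,-1,0,0,0,0],[0,1,-1,0,0,0,0]]])

```text
time: 1.43
tool_pos: [0.4255, 0.0456, 0.4041]
ee_rot: [-3.139, -0.001, 0.461]
wrist_force: [-0.1, -0.1, -0.0]
width: 0.0004
```

move_arm(increments=[[[0,1,-1,0,0,0,0],[0,1,-1,0,0,0,0],[0,1,-1,0,0,0,0],[0,1,-1,0,0,0,0]]])

```text
time: 1.77
tool_pos: [0.4712, 0.1796, 0.4036]
ee_rot: [-3.14, 0.0, 0.461]
wrist_force: [-0.1, -1.2, 0.5]
width: 0.0006
```

move_arm(increments=[[[0,1,-1,0,0,0,-0.6],[0,1,-1,0,0,0,-0.6],[0,1,-1,0,0,0,-0.6],[0,1,-1,0,0,0,-0.6],[0,1,-1,0,0,0,-0.6],[0,1,-1,0,0,0,-0.6],[0,1,-1,0,0,0,-0.6],[0,1,-1,0,0,0,-0.6]]])

```text
time: 2.43
tool_pos: [0.5164, 0.3099, 0.4036]
ee_rot: [-3.14, 0.001, 1.405]
wrist_force: [0.7, -0.1, 0.5]
width: 0.0003
```

move_arm(increments=[[[0,0,0,0,0,0,-0.1],[0,0,0,0,0,0,-0.1],[0,0,0,0,0,0,-0.1]]])

```text
time: 2.68
tool_pos: [0.5164, 0.3095, 0.4038]
ee_rot: [-3.14, 0.001, 1.557]
wrist_force: [-0.8, -0.3, 0.0]
width: 0.0007
```

move_arm(increments=[[[0,0.41,0.04,0,0,0,0],[0,0.41,0.04,0.2,0,0,0],[0,0.41,0.04,0.5,0,0,0],[0,0.41,0.04,0.5,0,0,0]]])

```text
time: 3.02
tool_pos: [0.5199, 0.3504, 0.3471]
ee_rot: [-3.13, 0.007, 1.556]
wrist_force: [-1.2, -0.7, -2.0]
width: 0.0001
```

```bash
python3 - <<'E'
from h import *
im,d=robot.snapshot("side");o=robot.get_obs();print(o["tool_pos"],o["time"])
im=im[:,:,::-1]
i2,d2=robot.snapshot("top");i2=i2[:,:,::-1]
a=cv2.resize(im[160:300,140:260],(480,560),interpolation=2);b=cv2.resize(i2[120:270,80:160+0],(300,560),interpolation=2)
cv2.imwrite("pics/l1.png",np.hstack([a,b]))
E
```

```text
[0.52027503 0.35026529 0.34990997] 3.0667
```

View pics/l1.png

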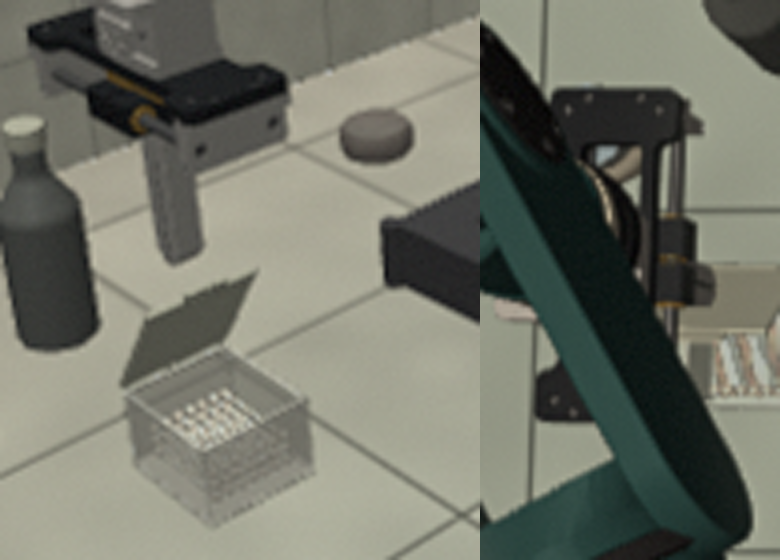

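The fingertips (side crop (180,260)) stand above and behind the open lid, clear of the bottle. I'll sweep the lid down along its arc.

move_arm(increments=[[[0,0,0,0.27,0,0,0],[0,0,-0.12,0.35,0,0,0],[0,0,-0.22,0.45,0,0,0],[0,0,-0.29,0.57,0,0,0],[0,0,-0.34,0.7,0,0,0],[0,0,-0.39,0.8,0,0,0],[0,0,-0.42,0.86,0,0,0],[0,0,-0.45,0.87,0,0,0]]])

```text
time: 3.78
tool_pos: [0.4759, 0.3509, 0.2676]
ee_rot: [-3.141, 0.0, 1.556]
wrist_force: [0.5, 0.2, 0.4]
width: 0.0005
```

```bash
python3 - <<'E'
from h import *
im,d=robot.snapshot("side");o=robot.get_obs();print(o["tool_pos"],o["time"],o["wrist_force"])
im=im[:,:,::-1]
cv2.imwrite("pics/l2.png",cv2.resize(im[160:300,140:260],(480,560),interpolation=2))
E
```

```text
[0.47552413 0.35099733 0.26772543] 3.8333 [ 5.68419306e-01 -3.96464449e-01  3.45586698e-04]
```

View pics/l2.png

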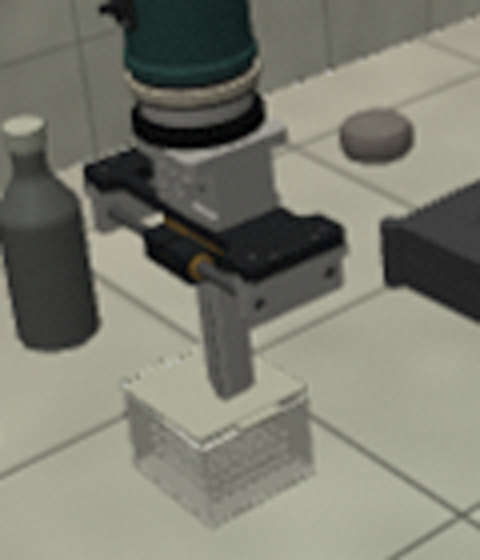

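The lid is nearly down, with the tips at z≈0.068. I push the last few millimetres and hold.

move_arm(increments=[[[0,0,-0.1,0.03,0,0,0],[0,0,-0.1,0.06,0,0,0],[0,0,-0.1,0.07,0,0,0],[0,0,-0.1,0.07,0,0,0]]])

```text
time: 4.17
tool_pos: [0.4652, 0.3515, 0.2641]
ee_rot: [-3.141, -0.001, 1.557]
wrist_force: [-6.0, -3.2, 11.8]
width: 0.0006
```

move_arm(increments=[[[0,0,-0.1,0.07,0,0,0],[0,0,-0.1,0,0,0,0],[0,0,-0.1,-1,0,0,0],[0,0,-0.1,-1,0,0,0],[0,0,-0.1,-1,0,0,0],[0.5,0,-0.1,-1,0,0,0]]])

```text
time: 4.67
tool_pos: [0.4565, 0.3519, 0.3679]
ee_rot: [3.131, -0.007, 1.556]
wrist_force: [-0.4, 0.4, 1.1]
width: 0.004
```

move_arm(increments=[[[0.5,-1,0,0,0,0,0],[0.5,-1,0,0,0,0,0],[0.5,-1,0,0,0,0,0]]])

```text
time: 4.92
tool_pos: [0.4539, 0.2485, 0.359]
ee_rot: [-3.139, 0.003, 1.555]
wrist_force: [0.8, -0.5, -0.2]
width: 0.0237
```

move_arm(increments=[[[0.5,-1,0,0,0,0,0],[0.5,-1,0,0,0,0,0],[0.5,-1,0,0,0,0,0]]])

```text
time: 5.17
tool_pos: [0.4523, 0.1481, 0.3589]
ee_rot: [-3.139, 0.003, 1.554]
wrist_force: [0.2, 0.6, -0.4]
width: 0.0436
```

move_arm(increments=[[[0.5,-1,0,0,0,0,-0.06],[0.5,-1,0,0,0,0,-0.06],[0.5,-1,0,0,0,0,-0.06],[0.5,-1,0,0,0,0,-0.06]]])

```text
time: 5.5
tool_pos: [0.4512, 0.0486, 0.3591]
ee_rot: [-3.139, 0.001, 1.645]
wrist_force: [-0.1, 0.9, 0.1]
width: 0.047
```

```bash
python3 - <<'E'
from h import *
np.set_printoptions(precision=4,suppress=True)
im,d=robot.snapshot("side");o=robot.get_obs();print(o["tool_pos"],o["ee_rot"],o["time"],o["wrist_force"],o["width"])
im=im[:,:,::-1]
i2,d2=robot.snapshot("top");i2=i2[:,:,::-1]
P=cloud("top",d2)
q=P[185:235,115:180].reshape(-1,3);q=q[(q[:,2]>.062)&(q[:,2]<.12)];print(len(q),q.min(0),q.max(0))
if len(q)>50:
    c=q.mean(0);n=np.linalg.svd(q-c)[2][2];print("lid n",n,c)
cv2.imwrite("pics/g1.png",np.hstack([cv2.resize(im[200:300,150:250],(400,400),interpolation=2),cv2.resize(i2[180:240,115:175],(400,400),interpolation=2)]))
E
```

```text
[0.4513 0.0501 0.3592] [-3.1393 -0.0005  1.6469] 5.55 [0.9119 0.9098 0.5974] 0.04685880863699089
1209 [0.4423 0.312  0.062 ] [0.5464 0.3933 0.0706]
lid n [-0.0007  0.0022  1.    ] [0.4961 0.352  0.0656]
```

View pics/g1.png

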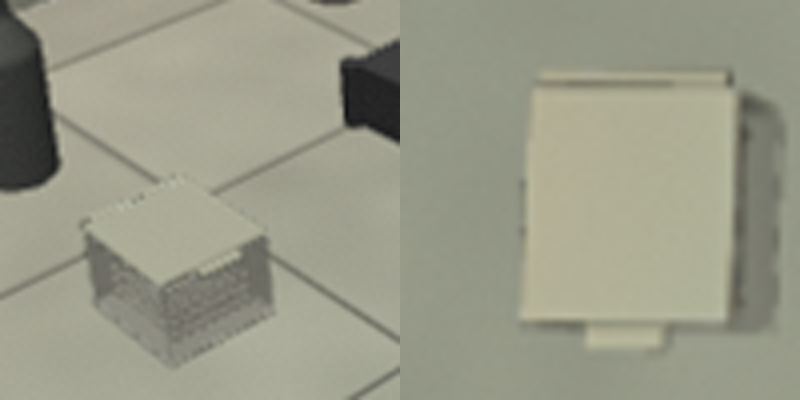

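The lid is flat and shut: its plane normal is vertical and its upper face is at 65.6 mm. Next I move above the brush grip point.

move_arm(increments=[[[0.5,-0.82,0.17,0,0,0,-0.008],[0.5,-0.82,0.17,0,0,0,-0.008],[0.5,-0.82,0.17,0.3,0,0,-0.008],[0.5,-0.82,0.17,0.7,0,0,-0.008],[0.5,-0.82,0.17,0.8,0,0,-0.008],[0.5,-0.82,0.17,0.8,0,0,-0.008]]])

```text
time: 6.1
tool_pos: [0.4738, -0.0275, 0.2762]
ee_rot: [-3.132, -0.003, 1.665]
wrist_force: [-1.0, 0.5, 0.3]
width: 0.0469
```

```bash
python3 - <<'E'
from h import *
np.set_printoptions(precision=4,suppress=True)
im,d=robot.snapshot("side");o=robot.get_obs();print(o["tool_pos"],o["ee_rot"],o["time"],o["wrist_force"],o["width"])
im=im[:,:,::-1]
i2,d2=robot.snapshot("top");i2=i2[:,:,::-1]
cv2.imwrite("pics/g2.png",np.hstack([cv2.resize(im[140:260,230:330],(416,500),interpolation=2),cv2.resize(i2[170:270,230:306],(380,500),interpolation=2)]))
E
```

```text
[ 0.4748 -0.0277  0.2791] [-3.1373 -0.0016  1.6652] 6.15 [-0.3738  0.5133  0.1506] 0.04684898082592063
```

View pics/g2.png

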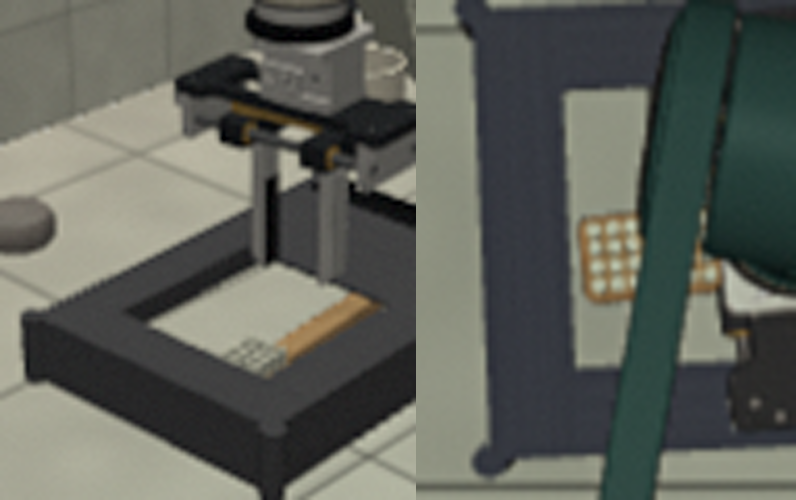

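The fingers straddle the handle line (side crop, tips at (265,265) and (330,275)). I descend and grip.

move_arm(increments=[[[0.5,-0.03,0,0.3,0,0,0],[0.5,-0.03,0,0.6,0,0,0],[0.5,-0.03,0,0.72,0,0,0],[0.5,-0.03,0,0.74,0,0,0],[0.5,-0.03,0,0.74,0,0,0]]])

```text
time: 6.62
tool_pos: [0.4762, -0.0314, 0.2081]
ee_rot: [3.139, 0.001, 1.664]
wrist_force: [0.9, 0.4, 0.2]
width: 0.0471
```

move_arm(increments=[[[0,0,0,0,0,0,0],[0,0,0,0,0,0,0],[0,0,0,0,0,0,0],[0,0,0,0,0,0,0],[0,0,0,0,0,0,0],[0,0,0,0,0,0,0]]])

```text
time: 7.12
tool_pos: [0.476, -0.0321, 0.2079]
ee_rot: [3.139, 0.001, 1.663]
wrist_force: [-0.4, 1.0, 4.8]
width: 0.0217
```

move_arm(increments=[[[0.4,0,0,0,0,0,0],[0.4,0,0,0,0,0,0],[0.4,0,0,0.03,0,0,0],[0.4,0,0,0.05,0,0,0],[0.4,0,0,0.05,0,0,0]]])

```text
time: 7.53
tool_pos: [0.4749, -0.0319, 0.2005]
ee_rot: [-3.139, -0.0, 1.663]
wrist_force: [-0.3, 0.7, 0.6]
width: 0.0376
```

move_arm(increments=[[[0,0,0,0,0,0,0],[0,0,0,0,0,0,0],[0,0,0,0,0,0,0],[0,0,0,0,0,0,0],[0,0,0,0,0,0,0],[0,0,0,0,0,0,0]]])

```text
time: 8.03
tool_pos: [0.4754, -0.0319, 0.2016]
ee_rot: [-3.141, 0.0, 1.663]
wrist_force: [-0.3, 0.6, -0.3]
width: 0.0216
```

The brush is gripped (width 21.6 mm, tips 2 mm above the table). Now I tilt the head up by about 16.5° around the handle end.

move_arm(increments=[[[0,0,0,-0.03,0,0,0],[0,-0.1,0,-0.09,0,0.032,0],[0,-0.19,0,-0.14,0,0.064,0],[0,-0.29,0,-0.18,0,0.096,0],[0,-0.385,0,-0.22,0,0.127,0],[0,-0.47,0,-0.26,0,0.155,0],[0,-0.55,0,-0.29,0,0.183,0],[0,-0.55,0,-0.29,0,0.183,0]]])

```text
time: 8.7
tool_pos: [0.481, -0.0883, 0.2314]
ee_rot: [3.14, -0.287, 1.661]
wrist_force: [-0.1, -0.2, -0.4]
width: 0.0217
```

```bash
python3 - <<'E'
from h import *
np.set_printoptions(precision=4,suppress=True)
im,d=robot.snapshot("side");o=robot.get_obs();print(o["tool_pos"],o["ee_rot"],o["time"],o["wrist_force"],o["width"])
im=im[:,:,::-1]
from scipy.spatial.transform import Rotation as R
Rm=R.from_euler("xyz",o["ee_rot"]).as_matrix()
G=o["tool_pos"]+Rm@[0,0,.1936];h=Rm[:,0]
print("G",G,"handle",G-h*.1217,"head",G+h*.098,"axis",h)
i2,d2=robot.snapshot("top");i2=i2[:,:,::-1]
cv2.imwrite("pics/g3.png",np.hstack([cv2.resize(im[140:260,230:330],(416,500),interpolation=2),cv2.resize(i2[170:270,230:306],(380,500),interpolation=2)]))
E
```

```text
[ 0.4807 -0.0877  0.231 ] [ 3.1411 -0.2861  1.6614] 8.75 [-0.6676 -0.5788 -0.6912] 0.021606623067687798
G [ 0.4759 -0.0332  0.0452] handle [ 0.4865 -0.1495  0.0109] head [0.4674 0.0604 0.0729] axis [-0.0868  0.9554  0.2823]
```

View pics/g3.png

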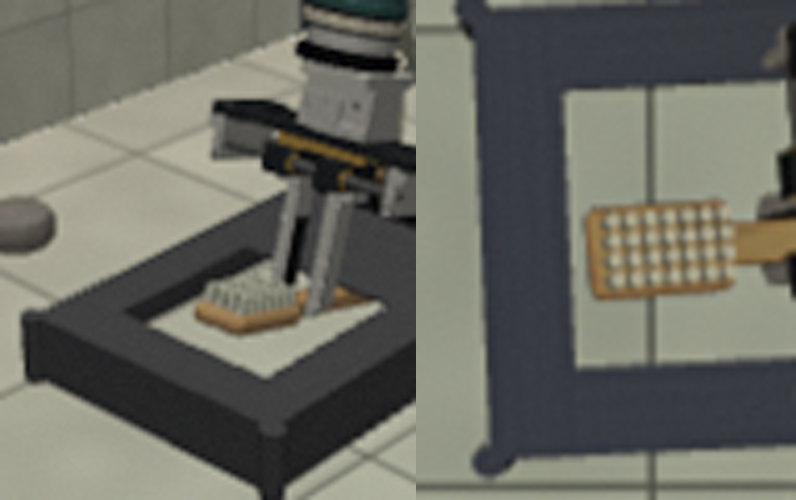

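The brush is tilted with the head up through the opening, no contact force, and the handle end clear of the table. Next I pull along the brush axis.

move_arm(increments=[[[0,0.2,0,0,0,0,0],[0,0.4,0,0,0,0,0],[0,0.6,0,0,0,0,0],[0,0.8,0,0,0,0,0],[0,1,0,0,0,0,0],[0,1,0,0,0,0,0]]])

```text
time: 9.3
tool_pos: [0.4711, 0.0118, 0.26]
ee_rot: [3.14, -0.288, 1.668]
wrist_force: [0.3, 0.1, -0.8]
width: 0.0216
```

move_arm(increments=[[[0,0.2,0,0,0,0,0],[0,0.2,0,0,0,0,0],[0,0.26,0,-0.2,0,0,0],[0,0.34,0,-0.48,0,0,0],[0,0.41,0,-0.72,0,0,0],[0,0.48,0,-0.96,0,0,0],[0,0.48,0,-0.96,0,0,0]]])

```text
time: 9.88
tool_pos: [0.4709, 0.0269, 0.37]
ee_rot: [3.131, -0.284, 1.666]
wrist_force: [1.0, 0.2, -0.8]
width: 0.0213
```

```bash
cat > st.py <<'E'
from h import *
import sys
from scipy.spatial.transform import Rotation as R
np.set_printoptions(precision=4,suppress=True)
im,d=robot.snapshot("side");o=robot.get_obs();print(o["tool_pos"],o["ee_rot"],o["time"],o["wrist_force"],o["width"])
Rm=R.from_euler("xyz",o["ee_rot"]).as_matrix()
G=o["tool_pos"]+Rm@[0,0,.1936];h=Rm[:,0]
print("G",G,"handle",G-h*.1217,"head",G+h*.098)
i2,d2=robot.snapshot("top")
cv2.imwrite("pics/%s.png"%sys.argv[1],np.hstack([cv2.resize(im[100:300],(400,143),interpolation=3)*0+0 if 0 else cv2.resize(im[60:300,120:360],(400,400),interpolation=2),cv2.resize(i2[100:340,100:340],(400,400),interpolation=2)])[:,:,::-1])
E
python3 st.py g4
```

```text
[0.4705 0.0269 0.3671] [ 3.1354 -0.2849  1.6646] 9.9333 [ 0.2642 -0.7851 -1.4061] 0.02176719667079784
G [0.4666 0.0812 0.1813] handle [ 0.4776 -0.0351  0.1471] head [0.4578 0.1748 0.2089]
```

View pics/g4.png

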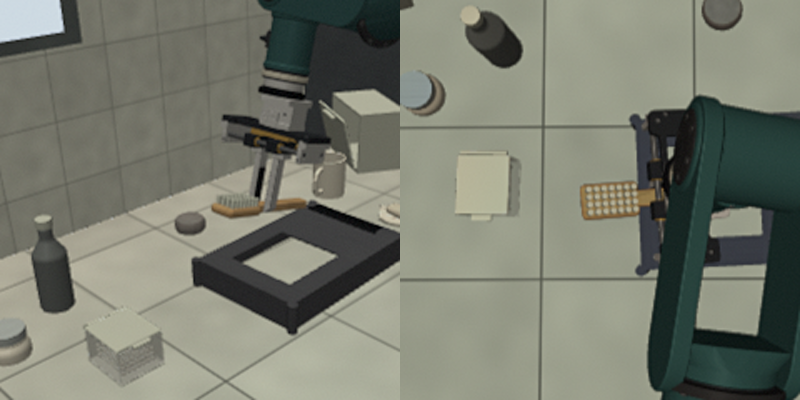

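The brush is out through the opening and held. I raise it a further 8 cm and let it settle.

move_arm(increments=[[[0,0.06,0,-0.2,0,0,0],[0,0.12,0,-0.4,0,0,0],[0,0.17,0,-0.58,0,0,0],[0,0.22,0,-0.77,0,0,0],[0,0.22,0,-0.77,0,0,0],[0,0.22,0,-0.77,0,0,0],[0,0.22,0,-0.77,0,0,0],[0,0.22,0,-0.77,0,0,0]]])

```text
time: 10.65
tool_pos: [0.4699, 0.0267, 0.442]
ee_rot: [-3.137, -0.288, 1.662]
wrist_force: [0.2, 0.5, -0.9]
width: 0.0219
```

move_arm(increments=[[[0,0,0,0,0,0,0],[0,0,0,0,0,0,0],[0,0,0,0,0,0,0],[0,0,0,0,0,0,0],[0,0,0,0,0,0,0],[0,0,0,0,0,0,0]]])

```text
time: 11.15
tool_pos: [0.47, 0.0268, 0.4448]
ee_rot: [3.141, -0.287, 1.663]
wrist_force: [-0.6, -0.4, -0.6]
width: 0.0215
```

```bash
python3 st.py g5; python3 - <<'E'
from h import *
np.set_printoptions(precision=4,suppress=True)
print(robot.get_obs()["qvel"])
im,d=robot.snapshot("side");cv2.imwrite("pics/g6.png",im[:,:,::-1])
i2,d2=robot.snapshot("top");P=cloud("top",d2)
q=P[185:235,115:180].reshape(-1,3);q=q[(q[:,2]>.062)&(q[:,2]<.12)];c=q.mean(0);print("lid",len(q),c,np.linalg.svd(q-c)[2][2])
# brush heights by colour/depth in side
S=cloud("side",d);hs=cv2.cvtColor(im,cv2.COLOR_RGB2HSV);m=(hs[...,0]>8)&(hs[...,0]<20)&(hs[...,1]>90)&(S[...,2]>.12)&(S[...,2]<.45)&(S[...,0]>.42)&(S[...,0]<.53)
q=S[m];print(len(q),q[q[:,1].argmin()],q[q[:,1].argmax()])
E
```

```text
[0.47   0.0268 0.4448] [ 3.1414 -0.2873  1.6632] 11.2 [ 0.2178  0.7989 -1.3263] 0.021568772726306317
G [0.465  0.0814 0.2592] handle [ 0.4758 -0.0348  0.2247] head [0.4563 0.175  0.2869]
[ 0.0003 -0.0004  0.0003  0.0009 -0.0003  0.0013]
lid 1216 [0.4964 0.352  0.0656] [ 0.0016  0.0002 -1.    ]
319 [ 0.4625 -0.0297  0.233 ] [0.4688 0.1774 0.2895]
```

View pics/g5.png

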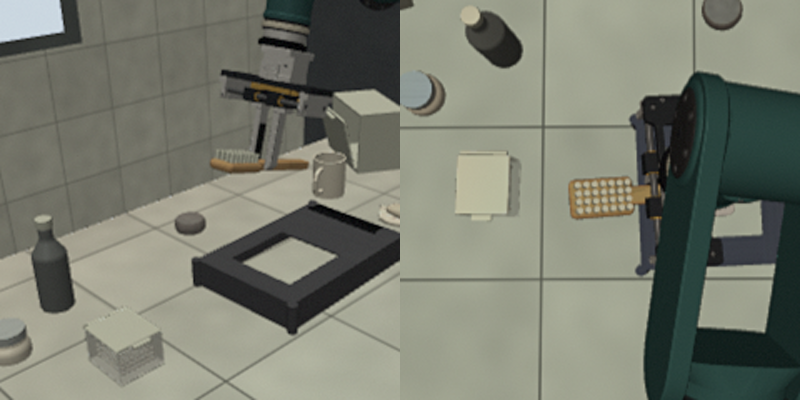

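View pics/g6.png

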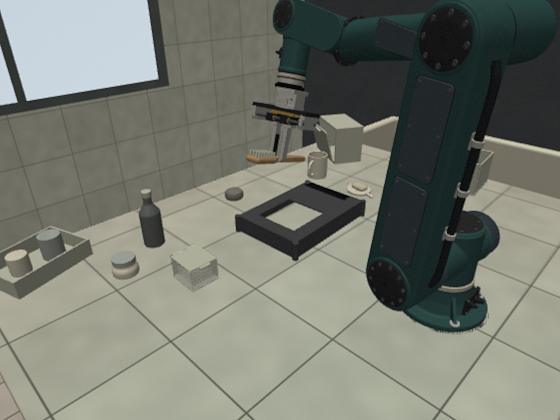

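The brush (side pixels (247,158) to (305,158)) hangs free and steady. Its ends measure about 0.23 m and 0.29 m high, the lid is shut (195,260), and the other things look unmoved. I'm handing in.

```bash
python3 -c "
from bench import robot
print(robot.close_job()); o=robot.get_obs(); print(o['time'],o['width'],o['tool_pos'])"
```

```text
the job is handed in; nothing more can be done
None
the job is handed in; nothing more can be done
```

The job is handed in at about 11.3 s of the 67 s allowed; the simulator gives no verdict. I pushed the swab box lid shut and gripped the smaller brush in the base near its balance point. Then I tilted the head up about 16.5°, drew it out of the opening along its length, and raised it.

Last checks before handing in:
- **Lid:** it measured flat, with its upper face at 65.6 mm (65 mm expected when shut).
- **Brush height:** the arm's pose puts the ends at 0.225 m and 0.287 m. The side camera gives about 0.233 m and 0.290 m, so both are well above the required 0.15 m.
- **Grip and stillness:** the fingers stopped on the handle at 21.6 mm (22 mm expected). The arm was still, and the force readings showed no contact. I had no direct reading of the grip force.
- **Other things:** they looked unmoved in the final pictures, judged by eye only. The arm hid the comb and soap dish in the last top crop, though the soap dish was visible from the side.

No check failed. The one correction was opening and regripping about 6 mm lower, because the first grip sat too high on the handle.

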